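Vent the air line and extend the telescoping blow-out wand

ROBOT

A 7-joint arm with a two-finger parallel gripper is mounted at the origin on the work surface. World frame = base frame: x ahead of the robot, y to its left, z up, the work surface at z = 0. Lengths are in m, angles in rad, forces in N, time in s.
With the tool pointing down it reaches from about 0.35 to 0.9 m from the base axis. Payload 19.9 kg.
Tool frame: the origin (TCP) lies midway between the tips of the shut fingers; the grasp point (between the pads) lies 19 mm behind it; z points along the fingers, y is the line along which they close (so a half turn about z gives the same grasp; the last joint's range is limited). The gripper opens to 85 mm and grips with 20 to 120 N. Pads are 22 mm wide; open, the fingers measure 114 mm over their backs; the gripper's body (76 mm by 85 mm) begins 54 mm behind the grasp point. The pads swing forward as they close: fully open they stand 13 mm farther back than shut.
Start: joints at [-1.214, 0.417, -0.01, 1.614, 0.005, 1.111, -0.053], TCP at [0.242, 0.576, 0.231] pointing down, gripper open.
Joint ranges: [-2.81, 2.81], [-0.39, 2.02], [-1.27, 1.25], [0.06, 2.57], [-1.19, 4.33], [0.19, 2], [-2.82, 2.82]. Speed limits (rad/s): [1.89, 1.89, 2.39, 2.39, 3.01, 3.01, 3.01].

INTERFACE

Orientations are given as a unit quaternion [w, x, y, z].
In Python, from cell import read_state, camera, calibration, hand_in gives the robot as it stands.
- The arm moves only by the tool play_rows, never from a script. Its argument "steps" is one flat list of numbers, 5 for each row, row after row: the opening in per cent of the stroke, from 0 (shut) to 100 (fully open), then the shift along the world's x, y, z in mm, then the turn about the world's z in degrees. A call has 1 to 12 rows; each row is the pose to reach, as a shift and turn from the pose commanded when the call began; what a row does not reach only later rows make up. A row lasts 1/12 s, in which the tool goes at most 41.7 mm and 7.16 degrees, less where a joint would pass 70% of its speed; a pose out of reach is approached as far as the arm can. A call with a gripper value outside its range is refused whole. The fingers move at their own pace and stop on an object; "newtons" is the grip in N (left out, the last holds). Time passes only in rows, so rows that repeat a pose let the fingers close. It gives the time, the measured TCP pose, the force, the opening and the grip force at its end, in the units of the state.
- read_state(): the state, without advancing time (a new reading comes with each control period).
- camera(name): name is "side" or "top" or "wrist"; returns (picture, depth): 400x640x3 uint8, red, green, blue; 400x640 float32, m along the optical axis (not along the pixel's ray), 0 where there is no reading.
- calibration(name): a dict with "fx", "fy", "cx", "cy" (pixels), "position" and "orientation" of the camera in the world. Camera axes: x right, y down, z forward; pixel columns grow to the right and rows downward; lengths in m; the calibration is good to about 2 mm. A picture is of the moment at which its call begins: read the wrist's pose just before it. calibration takes no time and is no camera call; for the wrist camera it gives the pose at the moment of the call.
- hand_in(): hands the job in; it is judged then, once.
The state is a dict: "t": time; "joint_pos": joint angles; "qvel": joint speeds; "joint_efforts": joint torques, N m; "position": TCP position; "eef_rot": TCP orientation; "force": force on the tool from outside, world axes, zero at the start; "ft_torque": the same for the moment, N m; "grip_width": finger opening in m; "grip_force": force on a finger pad.
Only numpy, scipy, OpenCV 4.12 (cv2) and the standard library are available. Lean on these libraries where they do the work, as an engineer would, in place of code of your own. Each camera call takes 0.05 s, during which the arm holds its last target. There are 200 camera calls.

TASK

Get the chip blow-out wand ready for a ball: squeeze the trigger of the upright fixed grip all the way in for a moment to vent the air line and let it spring back out. Then press in the button on the side of the telescoping wand's head and, with it pressed, draw the wand up past its first stop to its second stop, the end of its travel, and finish while still holding it there in the gripper. Leave the loose parts on the bench where they are.

Things in the scene. Friction and masses are not known exactly. Their poses are not given: they have to be found in the camera images.
- gun_stand: Fixed upright pistol-type grip on a dark steel plate (110 x 80 mm, 10 mm thick), bolted down. Origin: centre of the plate's underside. The black grip is a post 24 mm (its x) by 28 mm (its y) centred on the origin's vertical axis, from 40 to 135 mm high. The aluminium trigger is on its -x side, which looks away from the robot, give or take 40 degrees. Its yaw and place vary.
- trigger (a joint): Angle (rad) of the trigger, a flat lever 20 mm wide, 7 mm thick, hinged at its lower end 45 mm above the bench, its upper end free, 132 mm high. 0 = let go: leaning away from the grip, 0.16 = squeezed fully in, upright and nearly against the grip (its stop). A spring returns it; about 6 N at the point trigger_face hold it fully in. At 115 mm height, grip and trigger together are about 42 mm thick when let go and about 31 mm when squeezed, measured along gun_stand's x.
- trigger_face (a point): Point on the trigger's outer face, 115 mm high, where it is to be pressed; it is pushed along gun_stand's +x, against the grip. Opposite, on the grip's back (+12 mm in gun_stand's x), is the place for the other finger.
- wand_base: Fixed round base (90 mm diameter, 10 mm thick) with an upright steel tube, 34 mm diameter, with a black collar, 40 mm diameter, from 113 to 125 mm high. The telescoping wand rises out of it. Origin: centre of the base's underside. Its yaw and place vary.
- wand (a joint): Extension (m) of the wand, straight up. 0 = down (home), latched. 0.050 = first stop, 0.100 = second stop, the end of travel. The latch blocks lifting by more than 2 mm at home and again at the first stop (0.050 to 0.052) unless the button is in by at least 4 mm. Let go, the wand (0.2 to 0.36 kg) sinks back by its weight until the sprung-out button catches it, at 0.014, or at 0.064 if it was above that.
- wand_head: Black head on the wand, a block 26 mm (its x) by 30 mm (its y) by 40 mm high, with a brass nozzle cone 12 mm tall on top. Origin: centre of the block's underside, 132 mm above the bench when the wand is down. Axes parallel to wand_base's. It rises with the wand and does not turn.
- wand_grip (a point): Centre of the head at the button's height: 22 mm above the head's underside, 154 mm above the bench when the wand is down.
- wand_button (a joint): How far (m) the button is pressed: 0 = out, 0.006 = fully in, flush with the head's face. Sprung, 6 N fully in.
- button_face (a point): Centre of the outer face of the round steel button, 16 mm diameter, on the head's -x side (the side away from the robot), sticking out 6 mm; pressed along wand_head's +x. A grip across the head along its x, one finger on the button and one on the plain face opposite, presses it fully.
- insert_a: Bystander, loose, not to be moved: one of two white plastic thumb inserts: upright tube, 32 mm outside diameter, 55 mm tall. Origin: centre of its underside.
- insert_b: Bystander, loose, not to be moved: the other white plastic thumb insert: upright tube, 32 mm outside diameter, 55 mm tall. Origin: centre of its underside.
- bushing: Bystander, loose, not to be moved: bronze bushing sleeve: upright tube, 36 mm outside diameter, 35 mm tall. Origin: centre of its underside.
- hole_plug: Bystander, loose, not to be moved: yellow polymer hole plug with a wider rim on top, 34 mm diameter, 34 mm tall. Origin: centre of its underside.
- tap_handle: Bystander, loose, not to be moved: chrome T-shaped tap handle lying flat: bar 130 mm long along its x, 20 mm high, chuck sticking out 45 mm along its y. Origin: under the middle of the bar.
- finger_slug: Bystander, loose, not to be moved: grey plastic finger slug: upright solid cylinder, 31 mm diameter, 45 mm tall. Origin: centre of its underside.
Not all that is in view belongs to the job. Leave any turquoise look-alike of the wand_base alone.

How it is judged:
On the way, in this order (a step that is already met when the one before it is completed fails the run):
1. the trigger is squeezed all the way in (value of joint trigger above 0.138 rad), for 0.2 s.
2. the trigger is let go and has sprung back out (value of joint trigger below 0.03 rad), for 0.2 s.
3. the button is pressed in while the wand is drawn up past its first stop (value of joint wand_button above 0.0035 m and value of joint wand above 0.054 m), for 0.1 s.
At the end, for the whole second after the job is handed in: The wand is at its second stop (extension over 92 mm of 100), at rest (under 20 mm/s) and held there by the fingers on its head (contact over 2 N); the trigger is out (under 0.03 rad) (value of joint wand above 0.092 m and contact force between the fingers and wand_head above 2 N and value of joint trigger below 0.03 rad and linear speed of wand_head below 0.02 m/s); the arm keeps its last pose, push and grip.
It fails at once if a loose part on the bench is moved by more than 15 mm (distance of any of insert_a, insert_b, bushing, hole_plug, tap_handle, finger_slug from where it was at the start of the episode above 0.015 m).
It also fails if it takes over 46 s, if anything falls off the work surface, if the arm or the gripper's body presses on something with over 40 N, if the wrist force passes 120 N, or if a joint passes its speed limit or range.

## Working session

There is one attempt and no reset: what is moved stays moved. The work goes in short steps, Python scripts to look and compute and a tool call to move; the robot and the scene stay as the last step left them, time stands still between calls to the robot, and variables do not carry over. Pictures are saved under pics/ and viewed, at most 10 in all, crops included, and the job is handed in when it is done.

Besides the shell and the picture viewer there is one more tool, called after "Call:" as name(argument=value, ...) on one line, values as JSON. play_rows: Moves the arm, as the interface text tells. Its arguments: {"type":"object","properties":{"steps":{"type":"array","items":{"type":"number"}},"newtons":{"type":"number"}},"required":["steps"]}

```bash
mkdir -p pics
cat > h.py <<'E'
import numpy as np, cv2
from scipy.spatial.transform import Rotation as R
from cell import *
def snap(n,f=None):
    c=calibration(n); im,d=camera(n)
    if f: cv2.imwrite('pics/'+f,im[:,:,::-1])
    q=c['orientation']; M=R.from_quat([q[1],q[2],q[3],q[0]]).as_matrix()
    v,u=np.mgrid[:400,:640]
    P=np.stack([(u-c['cx'])/c['fx']*d,(v-c['cy'])/c['fy']*d,d],-1)@M.T+np.array(c['position'])
    P[d==0]=np.nan
    return im,d,P,c
E
python3 - <<'E'
from h import *
for n in ('top','side'):
    im,d,P,c=snap(n,n+'1.png'); np.savez('/tmp/'+n,im=im,P=P); print(n,c['position'])
s=read_state(); print(s['t'],s['position'],s['eef_rot'],s['grip_width'],s['force'])
E
```

```text
top [0.36588979 0.02303526 1.14482685]
side [ 0.2684327  -0.42925585  0.82506881]
0.1 [0.24201239 0.57590951 0.23072984] [-6.39897259e-05  1.97579592e-01  9.80286697e-01 -5.40205872e-04] 0.08559979296901253 [ 0.5543966  -0.72443949 -0.51603265]
```

View pics/top1.png

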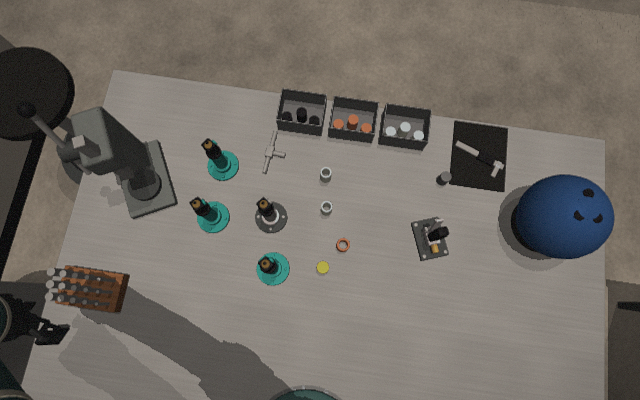

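View pics/side1.png

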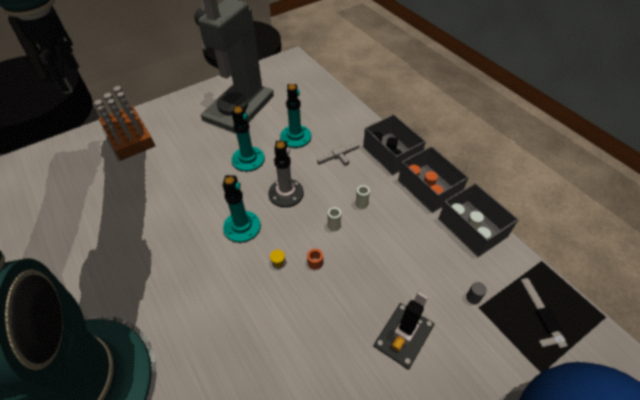

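The top view shows four wand-like stands: turquoise bases at (222,165), (210,217) and (272,268), and one grey steel base at (270,216). The grey one fits `wand_base`. The gun stand is at (431,238), with its trigger probably on the upper (far) side. I'll measure both stands and confirm with an enlarged crop.

Run:
```python
from h import *
T=np.load('/tmp/top.npz'); S=np.load('/tmp/side.npz')
a=cv2.resize(T['im'][185:285,230:330],(400,400),interpolation=cv2.INTER_CUBIC)
b=cv2.resize(T['im'][195:275,390:470],(400,400),interpolation=cv2.INTER_CUBIC)
c=cv2.resize(S['im'][130:210,240:340],(400,320)[:2],interpolation=cv2.INTER_CUBIC)[:200]
cc=cv2.resize(S['im'][280:370,360:450],(280,280),interpolation=cv2.INTER_CUBIC)
cw=cv2.resize(S['im'][135:205,250:320],(280,280),interpolation=cv2.INTER_CUBIC)
out=np.zeros((600,800,3),np.uint8);out[:300,:300]=cv2.resize(a,(300,300));out[:300,300:600]=cv2.resize(b,(300,300));out[310:590,:280]=cw;out[310:590,300:580]=cc
cv2.imwrite('pics/crop.png',out[:,:,::-1])
for nm,D,w,g in (('top',T,(230,310,185,240),(395,465,205,270)),('side',S,(255,315,135,210),(365,445,285,370))):
  for k,(u0,u1,v0,v1) in (('wand',w),('gun',g)):
    P=D['P'][v0:v1,u0:u1].reshape(-1,3); P=P[~np.isnan(P[:,0])]
    for z0,z1 in ((.005,.02),(.045,.11),(.11,.128),(.128,.14),(.145,.165),(.165,.176),(.176,.2)):
      q=P[(P[:,2]>z0)&(P[:,2]<z1)]
      if len(q)>3:
        r=cv2.minAreaRect((q[:,:2]*1000).astype(np.float32))
        print(nm,k,z0,z1,len(q),'mean',q.mean(0).round(3),'rect',np.round(r[0],0),np.round(r[1],0),round(r[2],1))
```

```text
top wand 0.005 0.02 546 mean [0.56  0.185 0.01 ] rect [580. 194.] [156. 223.] 8.8
top wand 0.045 0.11 55 mean [0.556 0.179 0.073] rect [558. 180.] [13. 32.] 39.6
top wand 0.11 0.128 64 mean [0.557 0.183 0.124] rect [560. 185.] [27. 39.] 20.9
top wand 0.128 0.14 7 mean [0.559 0.181 0.134] rect [556. 184.] [14. 31.] 11.1
top wand 0.145 0.165 31 mean [0.566 0.177 0.158] rect [567. 184.] [26. 31.] 52.7
top wand 0.165 0.176 105 mean [0.565 0.186 0.172] rect [566. 187.] [29. 26.] 54.1
top wand 0.176 0.2 30 mean [0.565 0.185 0.18 ] rect [567. 186.] [16. 17.] 55.7
top gun 0.005 0.02 778 mean [ 0.569 -0.255  0.01 ] rect [ 577. -260.] [179. 191.] 7.7
top gun 0.045 0.11 151 mean [ 0.578 -0.249  0.079] rect [ 579. -253.] [41. 28.] 22.2
top gun 0.11 0.128 44 mean [ 0.579 -0.251  0.12 ] rect [ 581. -253.] [45. 24.] 23.8
top gun 0.128 0.14 133 mean [ 0.579 -0.257  0.134] rect [ 584. -255.] [45. 27.] 20.1
side wand 0.005 0.02 935 mean [0.596 0.245 0.01 ] rect [592. 272.] [260. 149.] 51.7
side wand 0.045 0.11 250 mean [0.559 0.176 0.078] rect [560. 177.] [15. 33.] 66.8
side wand 0.11 0.128 130 mean [0.56  0.178 0.122] rect [562. 181.] [30. 39.] 65.4
side wand 0.128 0.14 23 mean [0.558 0.177 0.136] rect [561. 177.] [14. 30.] 84.5
side wand 0.145 0.165 102 mean [0.562 0.175 0.156] rect [565. 178.] [36. 21.] 5.6
side wand 0.165 0.176 104 mean [0.562 0.183 0.171] rect [563. 186.] [30. 26.] 54.8
side wand 0.176 0.2 26 mean [0.562 0.185 0.179] rect [563. 184.] [10. 15.] 73.6
side gun 0.005 0.02 1490 mean [ 0.563 -0.265  0.01 ] rect [ 572. -260.] [110.  80.] 21.1
side gun 0.045 0.11 252 mean [ 0.565 -0.264  0.077] rect [ 577. -265.] [25. 47.] 75.1
side gun 0.11 0.128 157 mean [ 0.578 -0.258  0.119] rect [ 578. -257.] [42. 28.] 20.2
side gun 0.128 0.14 253 mean [ 0.576 -0.258  0.133] rect [ 582. -255.] [46. 28.] 23.5
```

View pics/crop.png

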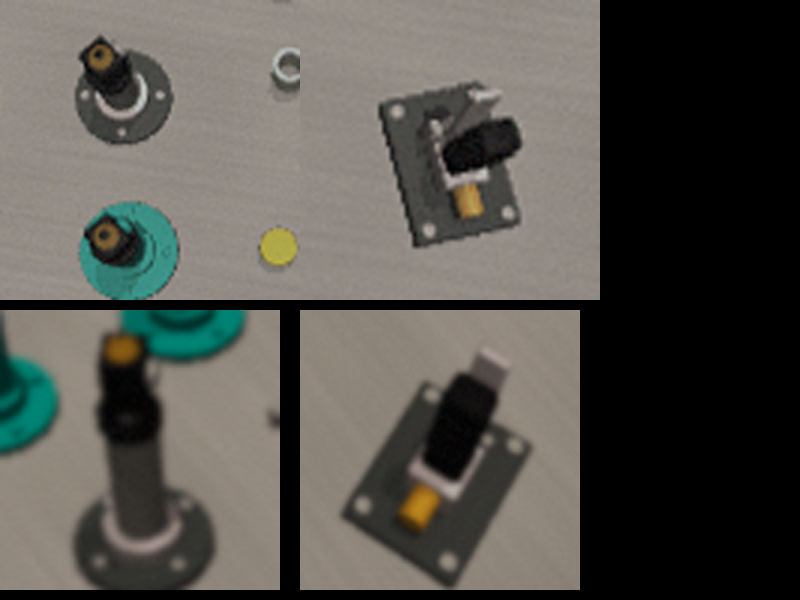

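Confirmed in the crop. The grey-based wand has its silver button on the head's upper-right side (crop (118,45)), which is the world direction of about -36°. The gun trigger leans toward the far side along +21°, at about (572,-260) mm. Next I'll check clearance heights along the path.

Run:
```python
from h import *
P=np.vstack([np.load(f'/tmp/{n}.npz')['P'].reshape(-1,3) for n in('top','side')]); P=P[~np.isnan(P[:,0])]
a=np.array([.242,.576]);b=np.array([.576,-.258]);L=np.linalg.norm(b-a);t=(b-a)/L
s=(P[:,:2]-a)@t; o=(P[:,:2]-a)@np.array([-t[1],t[0]])
for k in np.arange(.1,1,.1):
  m=(s>k-.05)&(s<k+.05)&(abs(o)<.1)&(P[:,2]<.6); print(round(k,1),m.sum(),P[m,2].max().round(3) if m.any() else '')
u=np.array([np.cos(np.radians(21)),np.sin(np.radians(21))]); w=P[:,:2]-[.572,-.260]
g=w@u; l=w@[-u[1],u[0]]
for k in range(-60,90,10):
  m=(g>k/1e3)&(g<(k+10)/1e3)&(abs(l)<.03); print('gun along',k,m.sum(),P[m,2].max().round(3) if m.any() else '')
w=P[:,:2]-[.565,.186]; r=np.hypot(*w.T)
for k in range(0,130,10):
  m=(r>k/1e3)&(r<(k+10)/1e3); print('wand r',k,P[m,2].max().round(3))
```

```text
0.1 5790 0.354
0.2 5037 0.6
0.3 5153 0.009
0.4 4740 0.176
0.5 6679 0.187
0.6 6001 0.042
0.7 6499 0.039
0.8 6883 0.01
0.9 7490 0.14
gun along -60 304 0.015
gun along -50 286 0.037
gun along -40 250 0.04
gun along -30 243 0.039
gun along -20 605 0.134
gun along -10 363 0.139
gun along 0 284 0.14
gun along 10 161 0.137
gun along 20 282 0.136
gun along 30 133 0.137
gun along 40 126 0.016
gun along 50 92 0.016
gun along 60 133 0.005
gun along 70 136 0.006
gun along 80 144 0.005
wand r 0 0.189
wand r 10 0.177
wand r 20 0.16
wand r 30 0.018
wand r 40 0.016
wand r 50 0.006
wand r 60 0.008
wand r 70 0.008
wand r 80 0.007
wand r 90 0.014
wand r 100 0.019
wand r 110 0.027
wand r 120 0.175
```

Call:
play_rows(steps=[100,0,0,40,0,100,0,0,40,0], newtons=30)

```text
t: 0.27
position: [0.2427, 0.5777, 0.2766]
eef_rot: [0.0, 0.198, 0.98, 0.003]
force: [0.6, 1.3, 1.7]
grip_width: 0.0854
grip_force: 0.0
```

Call:
play_rows(steps=[100,333,-835,0,-46,100,333,-835,0,-46,100,333,-835,0,-46,100,333,-835,0,-46,100,333,-835,0,-46,100,333,-835,0,-46,100,333,-835,0,-46,100,333,-835,0,-46,100,333,-835,0,-46,100,333,-835,0,-46,100,333,-835,0,-46,100,333,-835,0,-46])

```text
t: 1.27
position: [0.4276, 0.1098, 0.2716]
eef_rot: [0.0, 0.565, 0.825, 0.0]
force: [1.2, 0.6, -0.9]
grip_width: 0.0856
grip_force: 0.0
```

Call:
play_rows(steps=[100,148,-370,-30,0,100,148,-370,-30,0,100,148,-370,-30,0,100,148,-370,-30,0,100,148,-370,-30,0,100,148,-370,-30,0,100,148,-370,-30,0,100,148,-370,-30,0,100,148,-370,-30,0,100,148,-370,-30,0,100,148,-370,-30,0,100,148,-370,-30,0])

```text
t: 2.27
position: [0.575, -0.2597, 0.2406]
eef_rot: [-0.0, 0.566, 0.825, -0.001]
force: [0.5, 0.3, 1.5]
grip_width: 0.0854
grip_force: 0.0
```

Run:
```python
from h import *
s=read_state(); print(s['position'],s['force'])
im,d,P,c=snap('wrist','w1.png'); np.savez('/tmp/w1',im=im,P=P)
P=P.reshape(-1,3);P=P[~np.isnan(P[:,0])]; P=P[np.hypot(P[:,0]-.575,P[:,1]+.26)<.09]
u=np.array([np.cos(np.radians(21)),np.sin(np.radians(21))])
for z0,z1 in ((.006,.02),(.1,.125),(.12,.128),(.128,.142)):
  q=P[(P[:,2]>z0)&(P[:,2]<z1)]
  if len(q)<4: continue
  r=cv2.minAreaRect((q[:,:2]*1000).astype(np.float32)); w=q[:,:2]-[.572,-.260]; g=w@u; l=w@[-u[1],u[0]]
  print(z0,len(q),r,'along',np.percentile(g,[1,99]).round(4),'lat',np.percentile(l,[1,99]).round(4))
```

```text
[ 0.5749837  -0.25971454  0.24057873] [0.51228579 0.27864579 1.49405883]
0.006 2743 ((574.2032470703125, -260.33428955078125), (110.06840515136719, 80.2737808227539), 20.791345596313477) along [-0.0521  0.0559] lat [-0.039   0.0389]
0.1 283 ((580.9529418945312, -255.68026733398438), (42.591983795166016, 24.826980590820312), 20.801513671875) along [-0.0114  0.0304] lat [-0.0103  0.0132]
0.12 92 ((580.8118286132812, -247.95791625976562), (18.383928298950195, 40.7736930847168), 84.49993133544922) along [-0.0091  0.0313] lat [-0.0086  0.0132]
0.128 883 ((584.05419921875, -256.18890380859375), (44.56095886230469, 27.333358764648438), 20.095983505249023) along [-0.0096  0.0343] lat [-0.0138  0.0127]
```

View pics/w1.png

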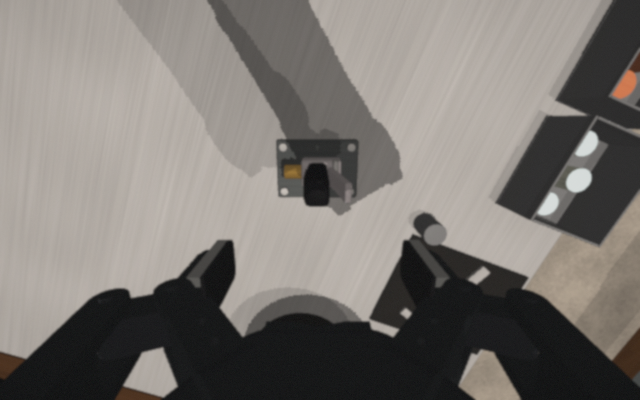

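Call:
play_rows(steps=[100,2,1,-40,0,100,2,1,-80,0,100,2,1,-110,0,100,2,1,-130,0,100,2,1,-147,0,100,2,1,-147,0,100,2,1,-147,0], newtons=25)

```text
t: 2.9
position: [0.5773, -0.2561, 0.0945]
eef_rot: [-0.0, 0.564, 0.826, 0.0]
force: [-0.1, -0.1, 1.1]
grip_width: 0.0854
grip_force: 0.0
```

Call:
play_rows(steps=[60,0,0,0,0,60,0,0,0,0,45,0,0,0,0,45,0,0,0,0,30,0,0,0,0,30,0,0,0,0,20,0,0,0,0,20,0,0,0,0,20,0,0,0,0,20,0,0,0,0,20,0,0,0,0])

```text
t: 3.82
position: [0.5764, -0.258, 0.0952]
eef_rot: [-0.0, 0.565, 0.825, -0.0]
force: [-12.1, 1.2, 15.0]
grip_width: 0.0299
grip_force: 29.7
```

Call:
play_rows(steps=[20,0,0,0,0,20,0,0,0,0,20,0,0,0,0])

```text
t: 4.07
position: [0.5763, -0.258, 0.0952]
eef_rot: [-0.0, 0.565, 0.825, -0.0]
force: [-11.9, 1.9, 16.2]
grip_width: 0.03
grip_force: 29.7
```

Run:
```python
from h import *
im,d,P,c=snap('side','s2.png')
cv2.imwrite('pics/s2c.png',cv2.resize(im[220:380,330:490],(560,560),interpolation=cv2.INTER_CUBIC)[:,:,::-1]); print(read_state()['grip_width'])
```

```text
0.02994352173983361
```

View pics/s2c.png

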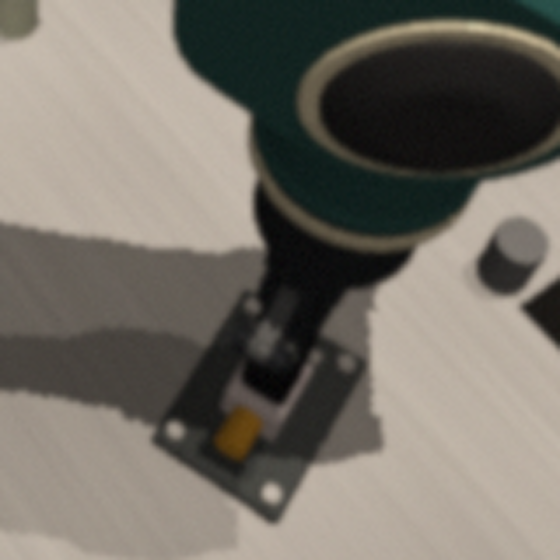

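The view from the side is blocked by the hand around crop (280,330). The fingers stalled at 30 mm with 30 N, which matches the fully squeezed thickness of about 31 mm. Now I'll release and rise.

Call:
play_rows(steps=[100,0,0,0,0,100,0,0,0,0,100,0,0,0,0,100,0,0,0,0,100,0,0,0,0,100,0,0,0,0,100,0,0,0,0,100,0,0,0,0,100,0,0,0,0])

```text
t: 4.87
position: [0.5773, -0.2573, 0.0942]
eef_rot: [-0.0, 0.565, 0.825, -0.0]
force: [0.3, 0.1, 0.9]
grip_width: 0.0854
grip_force: 0.0
```

Call:
play_rows(steps=[100,0,0,40,0,100,0,0,80,0,100,0,0,120,0,100,0,0,150,0,100,0,0,170,0,100,0,0,170,0])

```text
t: 5.37
position: [0.5786, -0.2582, 0.2689]
eef_rot: [0.003, 0.565, 0.825, 0.001]
force: [0.1, 0.1, -0.3]
grip_width: 0.0855
grip_force: 0.0
```

Run:
```python
from h import *
im,d,P,c=snap('wrist')
P=P.reshape(-1,3);P=P[~np.isnan(P[:,0])]; P=P[np.hypot(P[:,0]-.575,P[:,1]+.26)<.09]
u=np.array([np.cos(np.radians(21)),np.sin(np.radians(21))])
for z0,z1 in ((.1,.125),(.128,.142)):
  q=P[(P[:,2]>z0)&(P[:,2]<z1)]; g=(q[:,:2]-[.572,-.260])@u
  print(z0,len(q),np.percentile(g,[1,99]).round(4))
print(read_state()['position'])
```

```text
0.1 218 [-0.0113  0.0304]
0.128 718 [-0.0094  0.0341]
[ 0.57798281 -0.25765979  0.26633828]
```

The trigger is back out. Now to the wand.

Call:
play_rows(steps=[100,-12,445,0,-57,100,-12,445,0,-57,100,-12,445,0,-57,100,-12,445,0,-57,100,-12,445,0,-57,100,-12,445,0,-57,100,-12,445,0,-57,100,-12,445,0,-57,100,-12,445,0,-57,100,-12,445,0,-57,100,-12,445,0,-57,100,-12,445,0,-57])

```text
t: 6.42
position: [0.5637, 0.1948, 0.2625]
eef_rot: [-0.001, 0.889, 0.459, -0.001]
force: [0.5, 0.5, 0.1]
grip_width: 0.0854
grip_force: 0.0
```

Call:
play_rows(steps=[100,0,0,0,0,100,0,0,0,0])

```text
t: 6.58
position: [0.5648, 0.1884, 0.2631]
eef_rot: [0.0, 0.89, 0.456, -0.001]
force: [-0.1, -1.0, 0.3]
grip_width: 0.0855
grip_force: 0.0
```

Run:
```python
from h import *
s=read_state(); print(s['position'],s['eef_rot'])
im,d,P,c=snap('wrist','w2.png')
P=P.reshape(-1,3);P=P[~np.isnan(P[:,0])]; P=P[np.hypot(P[:,0]-.565,P[:,1]-.186)<.04]
for z0,z1 in ((.14,.165),(.166,.175),(.177,.2)):
  q=P[(P[:,2]>z0)&(P[:,2]<z1)]
  if len(q)<4: continue
  print(z0,len(q),q.mean(0).round(4),cv2.minAreaRect((q[:,:2]*1000).astype(np.float32)))
```

```text
[0.56478706 0.1883751  0.2630801 ] [ 1.88730282e-04  8.89795104e-01  4.56359344e-01 -8.86353924e-04]
0.14 240 [0.5772 0.1911 0.1558] ((576.8119506835938, 189.78173828125), (15.467265129089355, 37.125423431396484), 17.996931076049805)
0.166 745 [0.5674 0.1885 0.1715] ((566.6336669921875, 187.4163055419922), (29.972042083740234, 26.03690528869629), 52.42204666137695)
0.177 153 [0.5674 0.1889 0.1802] ((566.3721923828125, 187.56459045410156), (13.645648956298828, 14.63729476928711), 27.840890884399414)
```

View pics/w2.png

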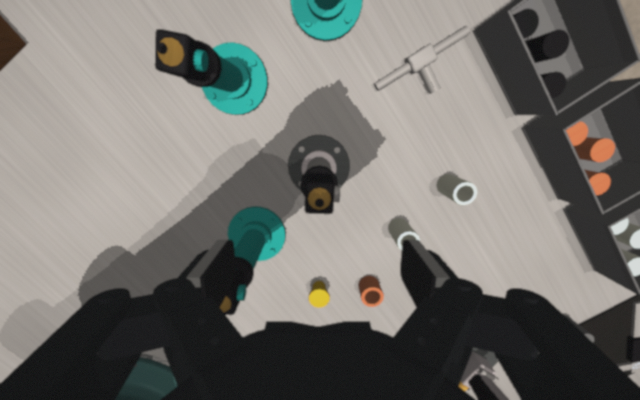

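The head is centred under the hand at (318,195). The silver button shows on its right side at (338,190), along the closing axis, and the turquoise decoys are well clear. Descending.

Call:
play_rows(steps=[100,2,0,-40,-1,100,2,0,-75,-1,100,2,0,-105,-1,100,2,0,-120,-1,100,2,0,-131,-1,100,2,0,-131,-1,100,2,0,-131,-1,100,2,0,-131,-1], newtons=45)

```text
t: 7.3
position: [0.5681, 0.1874, 0.1345]
eef_rot: [0.0, 0.894, 0.448, 0.001]
force: [1.1, 0.4, 0.9]
grip_width: 0.0853
grip_force: 0.0
```

Call:
play_rows(steps=[60,0,0,0,0,60,0,0,0,0,45,0,0,0,0,45,0,0,0,0,30,0,0,0,0,30,0,0,0,0,10,0,0,0,0,10,0,0,0,0,10,0,0,0,0,10,0,0,0,0,10,0,0,0,0])

```text
t: 8.22
position: [0.5666, 0.1886, 0.1337]
eef_rot: [-0.001, 0.894, 0.448, -0.0]
force: [-10.4, 3.1, 12.7]
grip_width: 0.026
grip_force: 43.2
```

The grip width is 26 mm, so the button is flush. Lifting.

Call:
play_rows(steps=[10,0,0,5,0,10,0,0,10,0,10,0,0,18,0,10,0,0,26,0,10,0,0,34,0,10,0,0,42,0,10,0,0,50,0,10,0,0,56,0,10,0,0,62,0,10,0,0,66,0,10,0,0,66,0,10,0,0,66,0])

```text
t: 9.22
position: [0.5665, 0.1886, 0.1992]
eef_rot: [-0.001, 0.894, 0.448, -0.0]
force: [-4.9, 4.3, -2.8]
grip_width: 0.0256
grip_force: 45.3
```

Call:
play_rows(steps=[10,0,0,8,0,10,0,0,16,0,10,0,0,24,0,10,0,0,29,0,10,0,0,32,0,10,0,0,33,0,10,0,0,33,0,10,0,0,33,0,10,0,0,33,0,10,0,0,33,0,10,0,0,33,0,10,0,0,33,0])

```text
t: 10.22
position: [0.5665, 0.1886, 0.2319]
eef_rot: [-0.001, 0.894, 0.448, -0.001]
force: [-4.2, 4.1, -3.1]
grip_width: 0.0261
grip_force: 45.8
```

Run:
```python
from h import *
im,d,P,c=snap('side'); cv2.imwrite('pics/end.png',im[:,:,::-1])
p=P.reshape(-1,3);p=p[~np.isnan(p[:,0])]; p=p[np.hypot(p[:,0]-.5655,p[:,1]-.187)<.012]
print(np.sort(p[(p[:,2]>.12)&(p[:,2]<.32),2]).round(3)[::12])
s=read_state();print(s['position'],s['force'],s['grip_width'],s['grip_force'],s['qvel'].max() if hasattr(s['qvel'],'max') else s['qvel'])
```

```text
[0.123 0.124 0.127 0.131 0.137 0.141 0.145 0.15  0.154 0.158 0.162 0.166
 0.171 0.176 0.179 0.183 0.186 0.19  0.194 0.198 0.202 0.207 0.21  0.213
 0.217 0.22  0.225 0.269 0.269 0.271 0.273 0.276 0.279 0.306 0.311 0.315
 0.32 ]
[0.56654142 0.18860201 0.23197257] [-4.46305388  4.83799982 -1.85897924] 0.02554356609630727 45.797558426856995 0.001416872431549517
```

View pics/end.png

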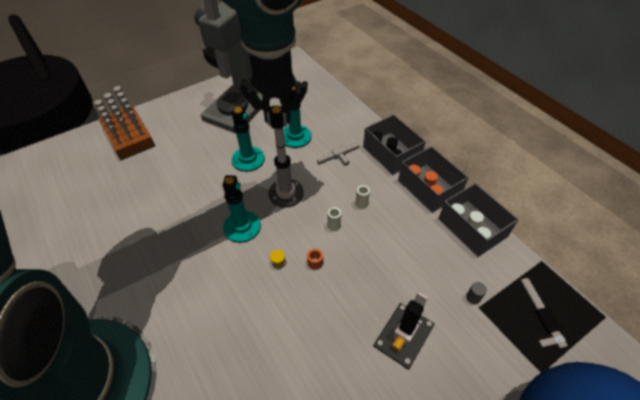

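The picture shows the head at the gripper (278,110) on top of the extended tube. The nozzle is at (275,100), the trigger is out at (420,300) and the loose parts look where they were. The TCP rose 98 mm and the arm is at rest.

```bash
python3 -c "
from cell import hand_in; print(hand_in())"
```

```text
the job is handed in; nothing more can be done
None
```

I squeezed the trigger fully in and it sprang back out; I then drew the wand up about 98 mm of its 100 mm travel with the button pressed, and handed in with the gripper still holding it there (no verdict was returned).

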